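# Start the washer at its control box

## Task

Start the washing machine from its control box on the counter, the one with the blue knob: turn the blue knob clockwise until it clicks over from the grey dot to the green dot, then press the blue start button beside it all the way down once the knob has clicked, and let go. Do not touch the dryer's box, the one with the orange knob.

Things in the scene. Friction and masses are not known exactly. Their poses are not given: they have to be found in the camera images.
- washer_knob_grip (a point): Grip point of the washer's blue knob, on its vertical turning axis, 81 mm above the counter: 14 mm below the top of an upright bar 60 long, 16 thick, 36 high, on a grey round skirt 68 mm across (20 mm below this point). x: along the bar (white pointer on the -x half), y: across its thickness, z up; turns with the knob. Open air for the fingers all round.
- washer_knob (a joint): Angle of the blue knob, rad, growing clockwise from above. Rests at 0 (pointer at grey dot, the start) or 1.05 = 60 degrees (green dot); stops at -0.25 and 1.30. A spring detent resists with up to about 0.13 N m; let go past half way (0.525) it snaps to 1.05, before that back to 0.
- washer_start_top (a point): Centre of the top of the blue start button, a round cap 28 mm across in a grey housing, 105 mm from the knob's axis on the same fixed white box (150 x 220 mm, 50 mm high, blue band). Pressed straight down; z up.
- washer_start (a joint): Travel of the blue start button in m: 0 is up, 0.006 is fully down. It takes about 5 N to hold it down and springs back up when released.
- dryer_box: The dryer's control box, a bystander not to be touched: same shape and size as the washer's (150 x 220 mm, 50 mm high, knob top at 95 mm) but with orange knob, band and button. Origin: centre of its underside; x and y along the 150 and 220 mm sides, z up. The two boxes stand side by side, in either order.

How it is judged:
By the outcome, as a careful person would: the job done as asked, in the order asked, and still so for the second after the job is handed in, with the robot touching nothing.
It also fails if it takes over 43 s, if anything falls off the work surface, if the arm or the gripper's body presses on something with over 40 N, if the wrist force passes 120 N, or if a joint passes its speed limit or range.

## Robot

A 6-joint arm with a two-finger parallel gripper is mounted at the origin on the work surface. World frame = base frame: x ahead of the robot, y to its left, z up, the work surface at z = 0. Lengths are in m, angles in degrees, forces in N, time in s.
With the tool pointing down it reaches from about 0.35 to 0.875 m from the base axis. Payload 4.2 kg.
Tool frame: the origin (TCP) lies where the fingers leave the gripper's body, on its centre line; the fingertips stand 70 mm ahead of it and the grasp point (between the pads) lies 51 mm ahead of it; z points along the fingers, y is the direction in which the jaws open and shut (so a half turn about z gives the same grasp; the last joint's range is limited). The gripper opens to 87 mm and grips with 3 to 60 N. Pads are 19 mm wide; open, the fingers measure 117 mm over their backs; the gripper's body (75 mm by 190 mm) begins 51 mm behind the grasp point.
Start: joints at [-62.246, 22.042, 0.453, 0, -68.411, -14.817], TCP at [0.14, -0.609, 0.292] pointing down, gripper open.
Joint ranges: [-179.83, 179.83], [-69.29, 118.12], [-61.27, 80.66], [-181.25, 117.63], [-171.15, -9.14], [-177.46, 177.46]. Speed limits (degrees/s): [159.86, 159.86, 180, 180, 180, 180].

## Interface

Orientations are given as a 3x3 rotation matrix whose columns are the frame's x, y, z axes.
In Python, from station import sense, capture, camera_model, finish_job gives the robot as it stands.
- The arm moves only by the shell command python3 -m inch 'ROWS'. ROWS is JSON, a list of rows, each an object with "hand": the closure, from 0 (fully open) to 1 (shut); "slide": the shift along the world's x, y, z in cm, a list of three; "yaw": the turn about the world's z in rad. A call has 1 to 10 rows; each row is the pose to reach, as a shift and turn from the pose commanded when the call began; what a row does not reach only later rows make up. A row lasts 1/8 s, in which the tool goes at most 62.5 mm and 10.7 degrees, less where a joint would pass 70% of its speed; a pose out of reach is approached as far as the arm can. A call with a gripper value outside its range is refused whole. The fingers move at their own pace and stop on an object; the grip force is fixed at half the most. Time passes only in rows, so rows that repeat a pose let the fingers close. It gives the time, the measured TCP pose, the force and the opening at its end, in the units of the state.
- sense(): the state, without advancing time (a new reading comes with each control period).
- capture(name): name is "scene" or "top" or "wrist"; returns the picture (400x640x3 uint8, blue, green, red); there is no depth.
- camera_model(name): a dict with "mtx" (3x3 intrinsics, pixels), "xyz" and "orientation" of the camera in the world; the wrist camera has in their place "tool_from_camera" (4x4, takes a point from camera to tool coordinates, whose origin is the TCP and whose axes are the flange's). Camera axes: x right, y up, looking along -z (the intrinsics and any distortion apply to the point x, -y, -z); pixel columns grow to the right and rows downward; lengths in m; the calibration is good to about 2 mm. The wrist camera is an equidistant fisheye: a pixel r from the principal point sees the ray r / f radians off the axis. A picture is of the moment at which its call begins: read the wrist's pose just before it. camera_model takes no time and is no camera call.
- finish_job(): hands the job in, once; it reports no verdict.
The state is a dict: "time_s": time; "joints": joint angles; "joint_velocities": joint speeds; "effort": joint torques, N m; "tcp_pos": TCP position; "ee_rot": TCP orientation; "wrist_force": force on the tool from outside, world axes, zero at the start; "moment": the same for the moment, N m; "gripper_width": opening from 0.0 (shut) to 1.0 (fully open).
Only numpy, scipy, OpenCV 4.12 (cv2) and the standard library are available. Lean on these libraries where they do the work, as an engineer would, in place of code of your own. Each camera call takes 0.05 s, during which the arm holds its last target. There are 200 camera calls.

## Working session

There is one attempt and no reset: what is moved stays moved. The work goes in short steps, Python scripts to look and compute and a shell command to move; the robot and the scene stay as the last step left them, time stands still between calls to the robot, and variables do not carry over. Pictures are saved under pics/ and viewed, about 8 in all and at most 12, crops included, and the job is handed in when it is done.

```bash
mkdir -p pics
python3 - <<'E'
from station import *
import cv2,numpy as np
s=sense();print(s)
for n in("top","scene"):
    cv2.imwrite(f"pics/{n}0.png",capture(n)); m=camera_model(n);print(n,m)
print(camera_model("wrist"))
E
```

```text
{'time_s': 0.0, 'joints': array([-6.22474768e+01,  2.20920057e+01,  3.80768644e-01, -2.97501920e-02,
       -6.84125465e+01, -1.48170049e+01]), 'joint_velocities': array([-0.00131009,  0.02975408,  0.00270232, -0.04407833,  0.14756294,
       -0.01545043]), 'effort': array([ 9.58508717e-04, -3.90664816e+01,  1.87403619e+01,  4.21975181e+00,
        1.09643143e-02, -1.88203589e-04]), 'tcp_pos': array([ 0.139841  , -0.60869372,  0.29115112]), 'ee_rot': array([[-9.74665450e-01, -2.23666996e-01, -5.78711059e-04],
       [-2.23667728e-01,  9.74663112e-01,  2.13669205e-03],
       [ 8.61408285e-05,  2.21199891e-03, -9.99997550e-01]]), 'wrist_force': array([ 0.97247453,  0.66919278, -0.50158861]), 'moment': array([ 0.034753  , -0.05148966, -0.03797216]), 'gripper_width': 1.0013096207606547}
top {'mtx': array([[378.29680268,   0.        , 322.58733746],
       [  0.        , 378.29680268, 192.73222224],
       [  0.        ,   0.        ,   1.        ]]), 'xyz': array([ 0.46363998, -0.03409336,  0.95276796]), 'orientation': array([[-1.55542369e-02,  9.97058187e-01, -7.50535675e-02],
       [
[... 320 characters left out ...]
 0.87100196]), 'orientation': array([[-0.7664405 , -0.53446625,  0.35625101],
       [ 0.64229294, -0.64235688,  0.41813565],
       [ 0.00536089,  0.54929361,  0.83561223]])}
{'mtx': array([[309.70691629,   0.        , 322.50205535],
       [  0.        , 309.70691629, 195.57458126],
       [  0.        ,   0.        ,   1.        ]]), 'tool_from_camera': array([[-8.24073223e-05,  9.54027911e-01,  2.99717765e-01,
         8.26279720e-02],
       [ 9.99999190e-01,  4.59256971e-04, -1.18690567e-03,
         1.90793594e-04],
       [-1.26998861e-03,  2.99717424e-01, -9.54027176e-01,
        -9.36239566e-02],
       [ 0.00000000e+00,  0.00000000e+00,  0.00000000e+00,
         1.00000000e+00]])}
```

View pics/top0.png

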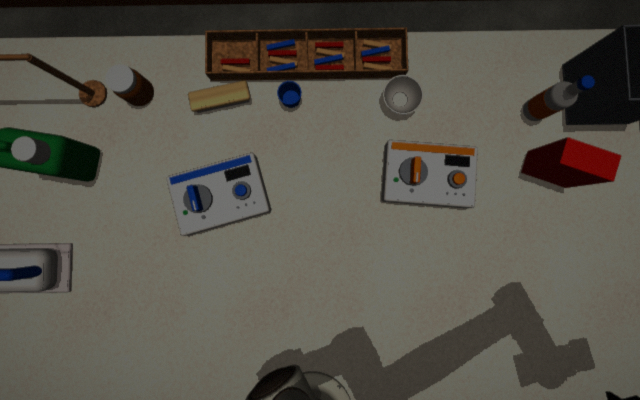

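View pics/scene0.png

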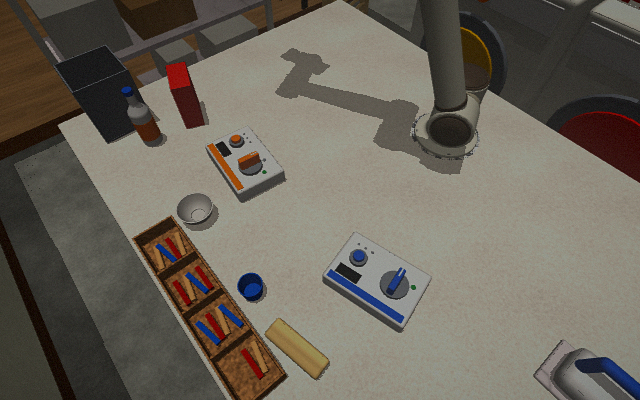

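The top view shows the washer box (blue) at about (219,193), with its knob at (195,198) and button at (241,190). The dryer box is at (431,174). In the scene view the washer knob is at (397,282) and its button at (358,257). Next I'll measure these positions.

```bash
cat > h.py <<'E'
import cv2,numpy as np
from station import *
def ray(m,p):
    K=m["mtx"];d=np.array([(p[0]-K[0,2])/K[0,0],-(p[1]-K[1,2])/K[1,1],-1])
    return np.array(m["xyz"]),m["orientation"]@d
def plane(m,p,z):
    o,d=ray(m,p);return o+d*(z-o[2])/d[2]
def tri(a,b):
    (o,d),(q,e)=a,b
    s=np.linalg.lstsq(np.c_[d,-e],q-o,rcond=None)[0]
    A,B=o+s[0]*d,q+s[1]*e
    return (A+B)/2,np.linalg.norm(A-B)
E
python3 - <<'E'
from h import *
out=[]
for n,(x0,y0,w,h) in {"top":(160,145,120,95),"scene":(315,225,125,110)}.items():
    im=cv2.imread(f"pics/{n}0.png");m=camera_model(n);c=im[y0:y0+h,x0:x0+w]
    hsv=cv2.cvtColor(c,cv2.COLOR_BGR2HSV)
    for nm,lo,hi in(("blue",(95,110,50),(130,255,255)),("green",(45,90,30),(90,255,255))):
        k=cv2.inRange(hsv,lo,hi)
        for q in cv2.findContours(k,0,1)[0]:
            a=cv2.contourArea(q)
            if a<5:continue
            (u,v),sz,an=cv2.minAreaRect(q);p=(u+x0,v+y0)
            box=cv2.boxPoints(((u,v),sz,an))+[x0,y0]
            print(n,nm,a,np.round(p,1),np.round(sz,1),round(an),"z.09",plane(m,p,.09).round(4),"z.065",plane(m,p,.065).round(4))
    out.append(cv2.resize(c,(395,395*h//w),interpolation=cv2.INTER_CUBIC))
H=max(o.shape[0] for o in out)
cv2.imwrite("pics/crop.png",np.hstack([cv2.copyMakeBorder(o,0,H-o.shape[0],0,5,0) for o in out]))
E
```

```text
top blue 110.5 [192.2 197.7] [25.7  6.6] 75 z.09 [0.5218 0.2628 0.09  ] z.065 [0.5235 0.2714 0.065 ]
top blue 88.5 [240.  189.5] [11. 10.] 90 z.09 [0.5389 0.1535 0.09  ] z.065 [0.5411 0.1589 0.065 ]
top blue 501.5 [210.  169.6] [ 7.1 83.2] 74 z.09 [0.586  0.2224 0.09  ] z.065 [0.5895 0.2299 0.065 ]
top green 10.0 [184.5 212. ] [3.5 3.5] 45 z.09 [0.4894 0.2799 0.09  ] z.065 [0.4902 0.289  0.065 ]
scene blue 577.5 [365.3 295.7] [88.5  7.6] 33 z.09 [0.6036 0.245  0.09  ] z.065 [0.5955 0.2402 0.065 ]
scene blue 145.5 [395.4 280.8] [ 7.5 29.1] 32 z.09 [0.528  0.2633 0.09  ] z.065 [0.5175 0.2591 0.065 ]
scene blue 83.5 [358.2 255.2] [10.6  9.9] 45 z.09 [0.549  0.1637 0.09  ] z.065 [0.5392 0.1563 0.065 ]
scene green 12.5 [413.3 286.8] [4.2 3.5] 45 z.09 [0.5076 0.2983 0.09  ] z.065 [0.4965 0.2953 0.065 ]
```

View pics/crop.png

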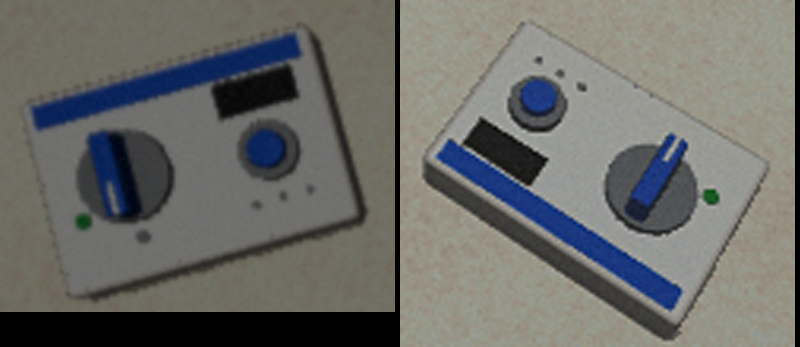

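Run:
```python
from h import *
M={n:camera_model(n) for n in("top","scene")}
im=cv2.imread("pics/top0.png")
# skirt + knob: non-white, non-white-box region around knob, as a hull
R={}
for n,(u,v,r),(bu,bv,br) in(("top",(198,198,19),(241,190,13)),("scene",(397,284,21),(357,257,14))):
    im=cv2.imread(f"pics/{n}0.png").astype(int)
    g=im.max(2);sat=g-im.min(2)
    for nm,(a,b,rr) in(("skirt",(u,v,r)),("housing",(bu,bv,br))):
        yy,xx=np.mgrid[:400,:640];reg=(xx-a)**2+(yy-b)**2<rr**2
        k=((g<115)&(sat<20)&reg).astype(np.uint8)
        nl,l,st,ce=cv2.connectedComponentsWithStats(k)
        q=np.argwhere(l==1+st[1:,4].argmax())[:,::-1].astype(np.float32)
        h=cv2.convexHull(q);w=np.array([plane(M[n],p,.061)[:2] for p in h[:,0]],np.float32)
        c,rad=cv2.minEnclosingCircle(w);e=cv2.fitEllipse((w*1e4).astype(np.float32))
        print(n,nm,len(q),"circ",np.round(c,4),round(rad,4),"ell",np.round(np.array(e[0])/1e4,4),np.round(np.array(e[1])/1e4,4))
    hsv=cv2.cvtColor(im.astype(np.uint8),cv2.COLOR_BGR2HSV)
    k=cv2.inRange(hsv,(95,110,50),(130,255,255))
    for q in cv2.findContours(k,0,1)[0]:
        if cv2.contourArea(q)<80: continue
        c0=q[:,0].mean(0)
        if abs(c0[0]-u)>60 or abs(c0[1]-v)>45: continue
        for z in(.05,.095):
            w=np.array([plane(M[n],p,z)[:2] for p in q[:,0]])
            vx,vy,_,_=cv2.fitLine(w.astype(np.float32),2,0,.01,.01).ravel()
            print(n,"blob",c0.round(),"z",z,"dir deg",round(np.degrees(np.arctan2(vy,vx)),1),"mid",((w.min(0)+w.max(0))/2).round(4))
print("button tri",tri(ray(M["top"],(240,189.5)),ray(M["scene"],(358.2,255.2))))
```

```text
top skirt 874 circ [0.523 0.259] 0.0453 ell [0.523 0.259] [0.0881 0.0906]
top housing 396 circ [0.5403 0.1575] 0.0307 ell [0.5403 0.1574] [0.0598 0.0608]
top blob [192. 199.] z 0.05 dir deg 14.3 mid [0.525  0.2758]
top blob [192. 199.] z 0.095 dir deg 14.3 mid [0.522  0.2603]
top blob [240. 190.] z 0.05 dir deg -21.4 mid [0.5424 0.1622]
top blob [240. 190.] z 0.095 dir deg -21.4 mid [0.5385 0.1524]
top blob [210. 169.] z 0.05 dir deg -74.8 mid [0.593  0.2342]
top blob [210. 169.] z 0.095 dir deg -74.8 mid [0.5866 0.2208]
scene skirt 484 circ [0.5251 0.2633] 0.0355 ell [0.5248 0.2625] [0.0677 0.0703]
scene housing 153 circ [0.5422 0.1591] 0.0237 ell [0.5423 0.1591] [0.0438 0.0474]
scene blob [365. 296.] z 0.05 dir deg -74.9 mid [0.5919 0.2332]
scene blob [365. 296.] z 0.095 dir deg -74.9 mid [0.6064 0.2421]
scene blob [396. 280.] z 0.05 dir deg 15.7 mid [0.5098 0.2566]
scene blob [396. 280.] z 0.095 dir deg 15.7 mid [0.5288 0.2642]
scene blob [358. 255.] z 0.05 dir deg 50.7 mid [0.5332 0.1521]
scene blob [358. 255.] z 0.095 dir deg 50.7 mid [0.5509 0.1654]
button tri (array([0.54086932, 0.1577303 , 0.06979899]), np.float64(0.000491855319430893))
```

Scene-view measurements:
- **Knob axis:** about (0.524, 0.262).
- **Button top:** (0.541, 0.158, 0.070). It is 106 mm from the knob, against 105 mm given.
- **Box and bar yaw:** 15°. The tool is at 12.9°, so it needs +0.037 rad.

I'll move over via a waypoint.

```bash
python3 -m inch '[{"hand":0,"slide":[8,7,0],"yaw":0},{"hand":0,"slide":[17,14,0],"yaw":0},{"hand":0,"slide":[26,21,0],"yaw":0},{"hand":0,"slide":[36,29,0],"yaw":0},{"hand":0,"slide":[37,34,0],"yaw":0},{"hand":0,"slide":[37,40,0],"yaw":0},{"hand":0,"slide":[38,46,0],"yaw":0},{"hand":0,"slide":[38,52,0],"yaw":0},{"hand":0,"slide":[38,58,0],"yaw":0.037},{"hand":0,"slide":[38.4,64,0],"yaw":0.037}]'
python3 -m inch '[{"hand":0,"slide":[0,6,0],"yaw":0},{"hand":0,"slide":[0,12,0],"yaw":0},{"hand":0,"slide":[0,18,0],"yaw":0},{"hand":0,"slide":[0,23.1,0],"yaw":0},{"hand":0,"slide":[0,23.1,0],"yaw":0},{"hand":0,"slide":[0,23.1,0],"yaw":0},{"hand":0,"slide":[0,23.1,0],"yaw":0}]'
python3 - <<'E'
from h import *
s=sense();print(s["tcp_pos"],s["ee_rot"],s["wrist_force"],s["joints"])
im=capture("wrist");np.savez("w1.npz",im=im,p=s["tcp_pos"],R=s["ee_rot"]);cv2.imwrite("pics/w1.png",im)
E
```

```text
time_s: 1.35
tcp_pos: [0.4925, -0.117, 0.2919]
ee_rot: [[-0.966, -0.26, -0.0], [-0.26, 0.966, 0.0], [0.0, 0.0, -1.0]]
wrist_force: [0.9, 1.1, -0.6]
gripper_width: 1.0
time_s: 2.22
tcp_pos: [0.4921, 0.1109, 0.2921]
ee_rot: [[-0.966, -0.258, -0.001], [-0.258, 0.966, -0.0], [0.001, -0.0, -1.0]]
wrist_force: [0.1, -0.2, -0.2]
gripper_width: 0.996
[0.49211259 0.11087677 0.29208032] [[-9.66052783e-01 -2.58344218e-01 -5.34170298e-04]
 [-2.58344113e-01  9.66052924e-01 -2.59346448e-04]
 [ 5.83037433e-04 -1.12542607e-04 -9.99999824e-01]] [ 0.06437013 -0.23327661 -0.24210395] [ 3.11640126e+01  1.02811021e+01 -1.61237264e+01 -3.48579637e-03
 -6.36290501e+01 -1.06190629e+02]
```

View pics/w1.png

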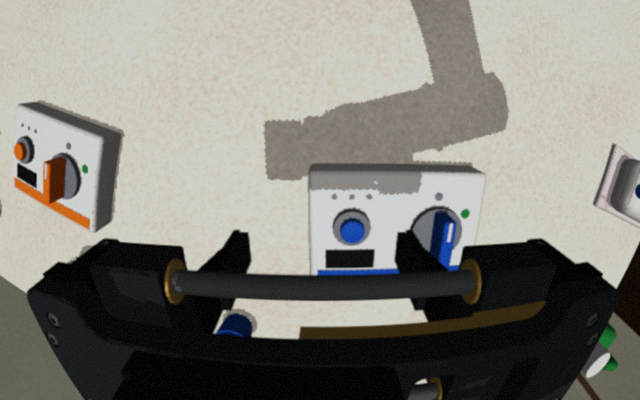

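The wrist view shows the washer box at (395,220), its knob at (444,235) and its button at (351,228). The wrist joint is at -106°, so turning 65° clockwise from here would run past its limit. I'll flip the tool by half a turn during the approach.

```bash
python3 -m inch '[{"hand":0,"slide":[1,3,0],"yaw":0.18},{"hand":0,"slide":[2,6,0],"yaw":0.36},{"hand":0,"slide":[3.2,9,0],"yaw":0.54},{"hand":0,"slide":[3.2,12,0],"yaw":0.72},{"hand":0,"slide":[3.2,15.1,0],"yaw":0.9},{"hand":0,"slide":[3.2,15.1,0],"yaw":1.08},{"hand":0,"slide":[3.2,15.1,0],"yaw":1.26},{"hand":0,"slide":[3.2,15.1,0],"yaw":1.44},{"hand":0,"slide":[3.2,15.1,0],"yaw":1.6},{"hand":0,"slide":[3.2,15.1,0],"yaw":1.6}]'
python3 -m inch '[{"hand":0,"slide":[0,0,0],"yaw":0.18},{"hand":0,"slide":[0,0,0],"yaw":0.36},{"hand":0,"slide":[0,0,0],"yaw":0.54},{"hand":0,"slide":[0,0,0],"yaw":0.72},{"hand":0,"slide":[0,0,0],"yaw":0.9},{"hand":0,"slide":[0,0,0],"yaw":1.08},{"hand":0,"slide":[0,0,0],"yaw":1.26},{"hand":0,"slide":[0,0,0],"yaw":1.44},{"hand":0,"slide":[0,0,0],"yaw":1.54},{"hand":0,"slide":[0,0,0],"yaw":1.54}]'
python3 - <<'E'
from h import *
s=sense();print(s["tcp_pos"],s["ee_rot"],s["wrist_force"],s["joints"])
im=capture("wrist");np.savez("w2.npz",im=im,p=s["tcp_pos"],R=s["ee_rot"]);cv2.imwrite("pics/w2.png",im)
E
```

```text
time_s: 3.52
tcp_pos: [0.5246, 0.2619, 0.2923]
ee_rot: [[0.284, -0.959, -0.0], [-0.959, -0.284, -0.0], [0.0, 0.0, -1.0]]
wrist_force: [0.6, -0.6, 0.9]
gripper_width: 1.0
time_s: 4.78
tcp_pos: [0.5244, 0.2624, 0.2922]
ee_rot: [[0.967, 0.254, -0.0], [0.254, -0.967, -0.0], [-0.0, 0.0, -1.0]]
wrist_force: [-0.1, 0.8, 0.4]
gripper_width: 1.001
[0.52440397 0.26235667 0.29224836] [[ 9.67177703e-01  2.54100922e-01 -1.07045112e-04]
 [ 2.54100918e-01 -9.67177709e-01 -4.60455131e-05]
 [-1.15231853e-04  1.73339324e-05 -9.99999993e-01]] [-0.09315929  0.77460115  0.42287058] [ 4.23921600e+01  1.82902872e+01 -5.17293868e+00 -2.38356644e-03
 -6.65430826e+01  6.23291060e+01]
```

View pics/w2.png

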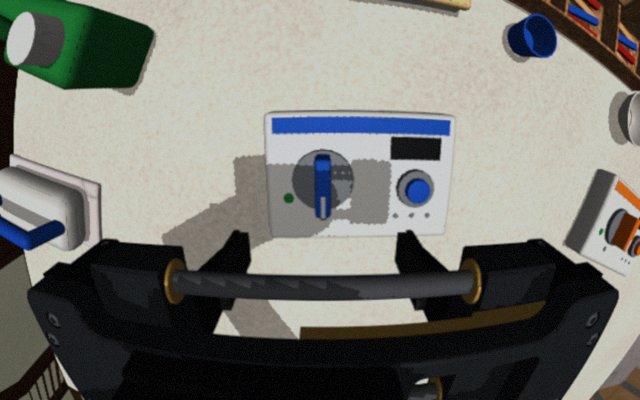

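The bar is centred between the fingers at about (323,187), and the button is at (418,190). I'll check both against the fisheye model.

Run:
```python
from h import *
d=np.load("w2.npz");im=d["im"];m=camera_model("wrist");K=m["mtx"];T=m["tool_from_camera"]
def wr(p,z):
    q=cv2.fisheye.undistortPoints(np.array([[p]],float),K,np.zeros(4))[0,0]
    r=d["R"]@(T[:3,:3]@[q[0],-q[1],-1]);o=d["p"]+d["R"]@T[:3,3]
    return (o+r*(z-o[2])/r[2]).round(4)
hsv=cv2.cvtColor(im,cv2.COLOR_BGR2HSV);k=cv2.inRange(hsv,(100,120,30),(130,255,255))
for q in cv2.findContours(k[100:235,260:460],0,1)[0]:
    if cv2.contourArea(q)<60: continue
    q=q+[260,100];x,y,w,h=cv2.boundingRect(q);(u,v),r=cv2.minEnclosingCircle(q)
    print((x,y,w,h),"c",(round(u,1),round(v,1)),r,[(z,wr((u,v),z)) for z in(.05,.07,.095)])
    print(" ends",wr((x+w/2,y),.095),wr((x+w/2,y+h),.095))
```

```text
(406, 179, 24, 25) c (417.3, 190.9) 12.332111358642578 [(0.05, array([0.536 , 0.1516, 0.05  ])), (0.07, array([0.5401, 0.1594, 0.07  ])), (0.095, array([0.5452, 0.1693, 0.095 ]))]
 ends [0.5571 0.1728 0.095 ] [0.5322 0.1636 0.095 ]
(314, 155, 17, 63) c (322.5, 185.9) 31.34130859375 [(0.05, array([0.5134, 0.2601, 0.05  ])), (0.07, array([0.5188, 0.2615, 0.07  ])), (0.095, array([0.5256, 0.2633, 0.095 ]))]
 ends [0.5552 0.271  0.095 ] [0.4931 0.2547 0.095 ]
(272, 117, 178, 18) c (360.5, 124.5) 88.73847961425781 [(0.05, array([0.5908, 0.2379, 0.05  ])), (0.07, array([0.5917, 0.2406, 0.07  ])), (0.095, array([0.5927, 0.244 , 0.095 ]))]
 ends [0.5997 0.2455 0.095 ] [0.5832 0.2408 0.095 ]
```

The knob agrees to within 1 mm, and the button comes out at (0.540, 0.159). I'll lower and grip with the grasp point at z = 85 mm, which puts the tips 5 mm above the skirt.

```bash
python3 -m inch '[{"hand":0,"slide":[0,0,-4],"yaw":0},{"hand":0,"slide":[0,0,-8],"yaw":0},{"hand":0,"slide":[0,0,-11],"yaw":0},{"hand":0,"slide":[0,0,-13.5],"yaw":0},{"hand":0,"slide":[0,0,-15.6],"yaw":0},{"hand":0,"slide":[0,0,-15.6],"yaw":0},{"hand":0,"slide":[0,0,-15.6],"yaw":0}]'
python3 -m inch '[{"hand":1,"slide":[0,0,0],"yaw":0},{"hand":1,"slide":[0,0,0],"yaw":0},{"hand":1,"slide":[0,0,0],"yaw":0},{"hand":1,"slide":[0,0,0],"yaw":0},{"hand":1,"slide":[0,0,0],"yaw":0},{"hand":1,"slide":[0,0,0],"yaw":0},{"hand":1,"slide":[0,0,0],"yaw":0},{"hand":1,"slide":[0,0,0],"yaw":0}]'
```

```text
time_s: 5.7
tcp_pos: [0.5248, 0.2632, 0.1372]
ee_rot: [[0.966, 0.257, 0.001], [0.257, -0.966, 0.001], [0.002, -0.0, -1.0]]
wrist_force: [-0.5, -0.6, -0.6]
gripper_width: 1.0
time_s: 6.7
tcp_pos: [0.5243, 0.2625, 0.1363]
ee_rot: [[0.966, 0.258, -0.0], [0.258, -0.966, -0.001], [-0.0, 0.001, -1.0]]
wrist_force: [1.9, -2.9, -1.1]
gripper_width: 0.178
```

The opening is about 15.5 mm, so the bar is held. Now I'll turn it clockwise to about 62°.

```bash
python3 -m inch '[{"hand":1,"slide":[0,0,0],"yaw":-0.14},{"hand":1,"slide":[0,0,0],"yaw":-0.28},{"hand":1,"slide":[0,0,0],"yaw":-0.42},{"hand":1,"slide":[0,0,0],"yaw":-0.56},{"hand":1,"slide":[0,0,0],"yaw":-0.7},{"hand":1,"slide":[0,0,0],"yaw":-0.84},{"hand":1,"slide":[0,0,0],"yaw":-0.98},{"hand":1,"slide":[0,0,0],"yaw":-1.08},{"hand":1,"slide":[0,0,0],"yaw":-1.08},{"hand":1,"slide":[0,0,0],"yaw":-1.08}]'; python3 -c "
from station import *;print(sense()['moment'])"
```

```text
time_s: 7.95
tcp_pos: [0.5238, 0.2607, 0.1362]
ee_rot: [[0.683, -0.73, -0.003], [-0.73, -0.683, -0.005], [0.002, 0.005, -1.0]]
wrist_force: [1.5, -5.9, 2.0]
gripper_width: 0.185
[-1.99381677 -0.17325155  0.09513597]
```

The knob followed to about 61.8°. I'll open, lift straight up and look.

```bash
python3 -m inch '[{"hand":0,"slide":[0,0,0],"yaw":0},{"hand":0,"slide":[0,0,0],"yaw":0},{"hand":0,"slide":[0,0,0],"yaw":0},{"hand":0,"slide":[0,0,0],"yaw":0},{"hand":0,"slide":[0,0,0],"yaw":0},{"hand":0,"slide":[0,0,3],"yaw":0},{"hand":0,"slide":[0,0,7],"yaw":0},{"hand":0,"slide":[0,0,12],"yaw":0},{"hand":0,"slide":[0,0,15],"yaw":0},{"hand":0,"slide":[0,0,15],"yaw":0}]'
python3 - <<'E'
from h import *
s=sense();print(s["tcp_pos"],s["wrist_force"],s["joints"])
im=capture("wrist");cv2.imwrite("pics/w3.png",im)
E
```

```text
time_s: 9.2
tcp_pos: [0.5251, 0.2636, 0.2894]
ee_rot: [[0.683, -0.73, 0.005], [-0.73, -0.683, 0.004], [0.001, -0.007, -1.0]]
wrist_force: [-0.3, 0.1, -0.5]
gripper_width: 0.996
[0.52507946 0.26356913 0.28944444] [-0.27043092  0.1146898  -0.46122485] [ 4.24502202e+01  1.83624616e+01 -5.49755237e+00  3.28853607e-02
 -6.57562849e+01  6.42268617e-01]
```

View pics/w3.png

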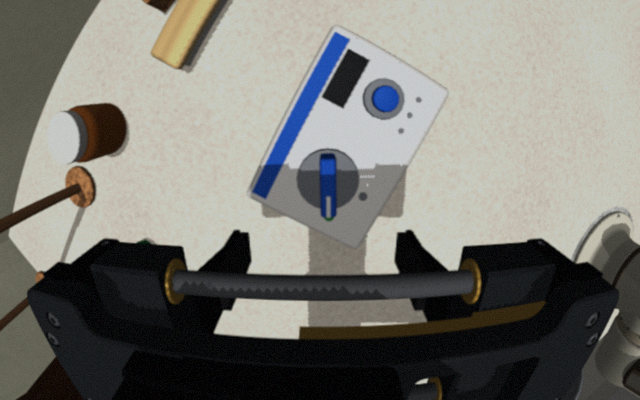

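The pointer sits at the green dot at about (328,215) and stayed there after release; the button is at (385,98). Next I'll close the fingers and move above the button.

```bash
python3 -m inch '[{"hand":1,"slide":[0.8,-5,0],"yaw":0},{"hand":1,"slide":[1.6,-10.4,0],"yaw":0},{"hand":1,"slide":[1.6,-10.4,0],"yaw":0},{"hand":1,"slide":[1.6,-10.4,0],"yaw":0},{"hand":1,"slide":[1.6,-10.4,0],"yaw":0},{"hand":1,"slide":[1.6,-10.4,-4],"yaw":0},{"hand":1,"slide":[1.6,-10.4,-8],"yaw":0},{"hand":1,"slide":[1.6,-10.4,-11],"yaw":0},{"hand":1,"slide":[1.6,-10.4,-13],"yaw":0},{"hand":1,"slide":[1.6,-10.4,-13],"yaw":0}]'
python3 -m inch '[{"hand":1,"slide":[0,0,0],"yaw":0},{"hand":1,"slide":[0,0,0],"yaw":0}]'
python3 - <<'E'
from h import *
im=capture("scene")[190:330,290:460];cv2.imwrite("pics/s4.png",cv2.resize(im,None,fx=4,fy=4,interpolation=cv2.INTER_CUBIC))
E
```

```text
time_s: 10.5
tcp_pos: [0.5393, 0.1594, 0.1544]
ee_rot: [[0.684, -0.729, -0.004], [-0.729, -0.684, -0.002], [-0.001, 0.004, -1.0]]
wrist_force: [-0.3, 1.0, 0.7]
gripper_width: 0.018
time_s: 10.75
tcp_pos: [0.5408, 0.1595, 0.1574]
ee_rot: [[0.684, -0.73, 0.002], [-0.73, -0.684, 0.001], [0.001, -0.002, -1.0]]
wrist_force: [0.0, -0.5, 0.3]
gripper_width: 0.001
```

View pics/s4.png

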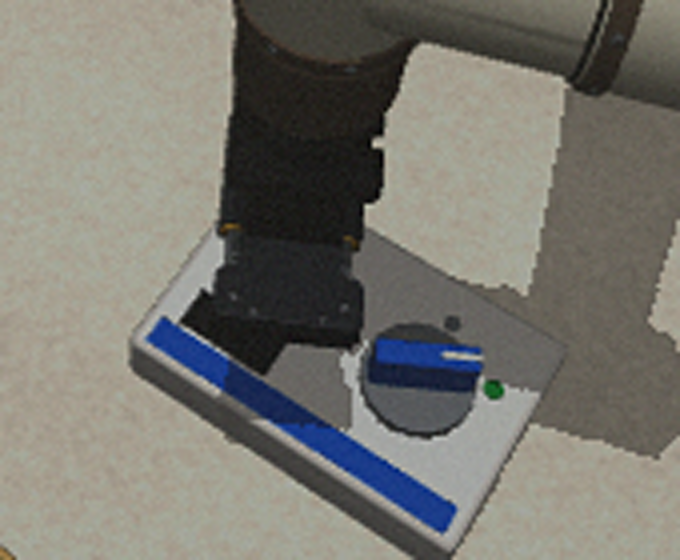

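The pointer direction is parallel to the line from the axis to the green dot, so the knob is at green. The gripper is above the button. I'll press gradually.

```bash
python3 -m inch '[{"hand":1,"slide":[0,0,-0.6],"yaw":0},{"hand":1,"slide":[0,0,-1.2],"yaw":0},{"hand":1,"slide":[0,0,-1.6],"yaw":0},{"hand":1,"slide":[0,0,-1.8],"yaw":0},{"hand":1,"slide":[0,0,-1.9],"yaw":0},{"hand":1,"slide":[0,0,-2.0],"yaw":0},{"hand":1,"slide":[0,0,-2.0],"yaw":0}]'
python3 -m inch '[{"hand":1,"slide":[0,0,-0.15],"yaw":0},{"hand":1,"slide":[0,0,-0.2],"yaw":0},{"hand":1,"slide":[0,0,-0.2],"yaw":0}]'
```

```text
time_s: 11.68
tcp_pos: [0.54, 0.1588, 0.1364]
ee_rot: [[0.683, -0.73, -0.0], [-0.73, -0.683, -0.0], [-0.0, 0.001, -1.0]]
wrist_force: [-2.1, -0.5, 4.7]
gripper_width: 0.007
time_s: 12.05
tcp_pos: [0.5401, 0.1588, 0.136]
ee_rot: [[0.684, -0.73, 0.0], [-0.73, -0.684, -0.0], [0.0, 0.0, -1.0]]
wrist_force: [-5.9, -0.8, 12.4]
gripper_width: 0.007
```

The force rose to 12 N over only 0.4 mm, so something has bottomed. I'll press a touch more, then release in fine steps to find the height where contact ends and check the 6 mm stroke.

```bash
python3 -m inch '[{"hand":1,"slide":[0,0,-0.1],"yaw":0},{"hand":1,"slide":[0,0,-0.1],"yaw":0}]'
python3 -m inch '[{"hand":1,"slide":[0,0,0.3],"yaw":0},{"hand":1,"slide":[0,0,0.4],"yaw":0},{"hand":1,"slide":[0,0,0.4],"yaw":0}]'
python3 -m inch '[{"hand":1,"slide":[0,0,0.2],"yaw":0},{"hand":1,"slide":[0,0,0.2],"yaw":0}]'
python3 -m inch '[{"hand":1,"slide":[0,0,0.2],"yaw":0},{"hand":1,"slide":[0,0,0.2],"yaw":0}]'
python3 -m inch '[{"hand":1,"slide":[0,0,0.2],"yaw":0},{"hand":1,"slide":[0,0,0.2],"yaw":0}]'
```

```text
time_s: 12.3
tcp_pos: [0.5401, 0.1588, 0.1359]
ee_rot: [[0.684, -0.73, 0.0], [-0.73, -0.684, -0.001], [0.001, 0.0, -1.0]]
wrist_force: [-7.2, -0.8, 18.2]
gripper_width: 0.004
time_s: 12.68
tcp_pos: [0.5401, 0.1588, 0.1372]
ee_rot: [[0.683, -0.73, -0.0], [-0.73, -0.683, -0.0], [-0.0, 0.0, -1.0]]
wrist_force: [-1.4, -0.8, 4.6]
gripper_width: 0.007
time_s: 12.92
tcp_pos: [0.5403, 0.1588, 0.1391]
ee_rot: [[0.683, -0.73, -0.0], [-0.73, -0.683, -0.0], [0.0, 0.0, -1.0]]
wrist_force: [-1.2, -0.5, 2.6]
gripper_width: 0.006
time_s: 13.18
tcp_pos: [0.5405, 0.159, 0.1413]
ee_rot: [[0.683, -0.73, 0.001], [-0.73, -0.683, 0.0], [0.0, -0.001, -1.0]]
wrist_force: [-0.7, -0.4, 2.7]
gripper_width: 0.009
time_s: 13.42
tcp_pos: [0.5406, 0.1592, 0.1433]
ee_rot: [[0.683, -0.73, 0.001], [-0.73, -0.683, 0.001], [0.0, -0.001, -1.0]]
wrist_force: [0.5, 0.1, 0.6]
gripper_width: 0.001
```

The spring force runs from TCP z = 0.136 m to about 0.142 m, which matches the full 6 mm stroke, and it returned to zero on release. I'll back off and do a final check.

```bash
python3 -m inch '[{"hand":1,"slide":[0,0,4],"yaw":0},{"hand":1,"slide":[0,0,9],"yaw":0},{"hand":1,"slide":[0,-4,14],"yaw":0},{"hand":1,"slide":[0,-10,14],"yaw":0},{"hand":1,"slide":[0,-16,14],"yaw":0},{"hand":1,"slide":[0,-20,14],"yaw":0},{"hand":1,"slide":[0,-20,14],"yaw":0},{"hand":1,"slide":[0,-20,14],"yaw":0}]'
python3 - <<'E'
from h import *
cv2.imwrite("pics/s5.png",np.hstack([cv2.resize(capture("scene")[200:340,300:460],None,fx=2.4,fy=2.4),cv2.resize(capture("top")[130:270,150:310],None,fx=2.4,fy=2.4)]))
E
```

```text
time_s: 14.42
tcp_pos: [0.5404, -0.0409, 0.2831]
ee_rot: [[0.683, -0.731, 0.0], [-0.731, -0.683, 0.0], [-0.0, -0.0, -1.0]]
wrist_force: [-0.6, 0.4, -0.3]
gripper_width: 0.009
```

View pics/s5.png

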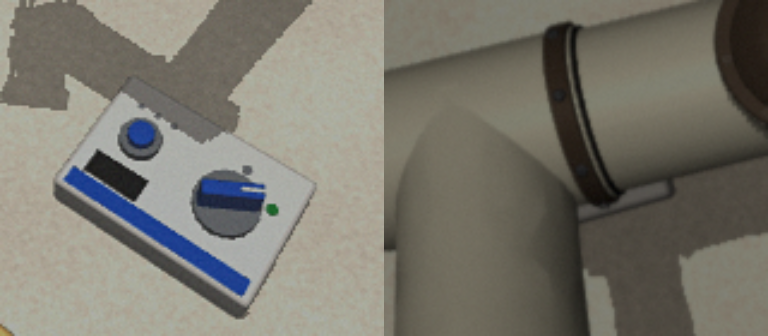

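The scene view (left) shows the knob at the green dot at (270,208) and the button back up at (140,135). The arm is clear of both and hides the washer box in the top view (right). Handing in.

```bash
python3 -c "
from station import *;print(finish_job())"
```

```text
the job is handed in; nothing more can be done
None
```

I turned the washer's blue knob about 62° clockwise and let go, and it stayed at the green dot. I then pressed the blue start button fully down with the closed fingertips, let go and backed the arm clear. The job was handed in at about 14.5 s.

**Knob:** the last scene picture shows the pointer at the green dot.

**Button:** the spring force ran over about 6 mm of travel, then rose to 18 N against the stop. It fell to nearly zero on release, and the last picture shows the button back up.

**Arm:** it ended about 0.2 m to the side of the button with almost no force on the wrist. It passed over the dryer's box at height and never came down near it.

**Not confirmed:** the top view was no use for the final check because the arm blocked it, so the last look at the knob and button rests on the scene camera alone. An early measurement of the knob's skirt from the top view was also wrong, so I used the scene and wrist cameras, which agreed to about 1 mm on the knob.

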